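Isolate the training panel and withdraw its fuse carrier

TASK

On the electrical training panel, first switch the supply off: press the sprung isolator knob down and, keeping it down, turn it anticlockwise (seen from above) to its off stop, then let it spring back up there. Then pinch the two side catches of the fuse carrier (the one that holds the round ceramic cartridge, not the neutral link with the flat bar), lift it straight out of its block and finish while holding it up by its pinched catches, upright and still, with its contact blades well clear above the block (about 8 cm). Leave the neutral link seated and do not disturb the tools and other things lying about.

Things in the scene. Friction and masses are not known exactly. Their poses are not given: they have to be found in the camera images.
- panel: Fixed plywood panel lying flat on the bench, 180 mm along its x, 360 mm along its y, 18 mm thick; origin: centre of its underside, on the bench. In a row at panel x = 0 stand the isolator (white box 84 x 80 mm, top 68 mm above the bench, knob axis at panel y = -110 mm) and two white fuse blocks. Other things on the panel are under 66 mm above the bench.
- block_a (a point): Centre of the mouth of the first fuse block (76 mm along x, 72 mm along y), at rim height 68 mm above the bench, panel y = +10 mm. The fuse carrier sits in one block, the neutral link in the other, either way round. The rim is 6 mm below the paddles.
- block_b (a point): The same for the second fuse block, at panel y = +100 mm.
- switch_grip (a point): On the isolator knob's axis, 106 mm above the bench when up: grip point of its upright bar (44 mm long, 14 mm thick, top 9 mm above this point, foot 21 mm below, where it stands on a round skirt of 27 mm radius that fingertips may push on). Turns and sinks with the knob: x runs along the bar to its pointed end, z up. At the start x is along the panel's x.
- switch_press (a joint): How far the isolator knob is pressed down, m: 0 up, 0.008 fully down. The spring takes about 3 N at first and 10 N fully down. Hidden lugs let the knob turn only while it is pressed at least 5.5 mm.
- switch (a joint): Turn of the isolator knob, rad, growing anticlockwise seen from above: 0 on (the start), 1.05 (60 degrees) off, at the stop. Within 0.1 rad of the off stop the knob springs up again when let go and locks there; between the two positions it stays down. Turning takes about 0.05 to 0.15 N m.
- fuse_grip (a point): Grip point of the loose fuse carrier (black, 0.24 kg, white round cartridge with brass caps between tall end shrouds): midway between its two grey ribbed catch paddles, 93 mm above the bench when seated, shroud tops 23 mm above it. z up; x is the pinch line (along the panel's x when seated), y along the cartridge. Paddles 24 mm wide, 38 mm high, 48 mm over their outer faces, 36 mm when pinched.
- fuse_near (a joint): Inward travel of the catch on the fuse carrier's -x side, m: 0 free and latched under the block's lip, 0.006 fully pinched (unlatched from 0.0035). Spring 3.5 N at first, about 8 N fully in.
- fuse_far (a joint): The same for the catch on the +x side.
- fuse: The fuse carrier; origin at the centre of its underside, 61 mm below point fuse_grip, 32 mm above the bench when seated; same axes. 56 mm long (y), end shrouds 28 mm wide (x). Its contact blades reach 10 mm below the underside and leave the block's rim once it has risen 46 mm.
- link_grip (a point): The same point on the neutral link, a like carrier with the same two catches, but lower in the middle: a flat brass bar with two bolt heads and no shrouds. It stays latched in its block.
- screwdriver: Bystander: screwdriver 150 mm long lying on the panel along its -x edge. Origin at its underside, near mid-length.
- spare_fuse: Bystander: spare ceramic cartridge, 23 mm diameter, 46 mm tall, standing on the panel between isolator and blocks towards the +x edge. Origin at the centre of its underside.
- hammer: Bystander: hammer about 300 mm long lying left of the panel.
- long_nose: Bystander: long-nose pliers about 200 mm long lying left of the panel; origin under the pivot.
- side_cutters: Bystander: side cutters about 170 mm long lying right of the panel; origin under the pivot.
- torque_wrench: Bystander: torque wrench about 380 mm long lying beyond the panel.
- try_square: Bystander: steel try square, 150 by 200 mm, lying right of the panel.
- meter: Bystander: hand-held meter, 85 x 175 x 45 mm, lying beyond the panel.
Things that resemble listed ones, but are neither listed nor needed, are in the scene too. What is shaped like the fuse but green, orange or turquoise is not meant.

How it is judged:
On the way, in this order (a step that is already met when the one before it is completed fails the run):
1. the isolator is turned to off and has sprung back up, the fuse carrier still seated (value of joint switch above 0.9 rad and value of joint switch_press below 0.003 m and z of fuse_grip in the frame of panel below 0.098 m), for 0.2 s.
2. the fuse carrier is lifted clear of its block by its pinched catches (z of fuse_grip in the frame of panel above 0.165 m and value of joint each of fuse_near, fuse_far above 0.004 m), for 0.2 s.
At the end, for the whole second after the job is handed in: Isolator turned over 0.9 rad and pressed under 3 mm; fuse carrier still in the fingers (under 3 cm/s), both catches pinched over 4 mm, within 0.3 rad of upright, not touching the panel, grip point over 165 mm above the bench (blades 25 mm over the rim); neutral link within 6 mm of its place (all of step 2 and value of joint switch above 0.9 rad and value of joint switch_press below 0.003 m and contact force between fuse and the fingers above 2 N and contact force between fuse and panel below 0.05 N and angle between fuse_grip's own z axis and vertical below 0.3 rad and linear speed of fuse below 0.03 m/s and distance of link_grip from where it was at the start of the episode below 0.006 m); the arm keeps its last pose, push and grip.
It fails at once if the isolator knob is forced round without being pressed down (value of joint switch between 0.25 and 0.8 rad and value of joint switch_press below 0.003 m).
It fails at once if the fuse carrier is drawn (raised more than 8 mm) while the isolator is not off (z of fuse_grip in the frame of panel above 0.101 m and value of joint switch below 0.9 rad).
It fails at once if the neutral link is pulled out (moved more than 15 mm) (distance of link_grip from where it was at the start of the episode above 0.015 m).
It fails at once if a bystander is displaced by more than 30 mm (distance of any of screwdriver, spare_fuse, hammer, long_nose, side_cutters, torque_wrench, try_square, meter from where it was at the start of the episode above 0.03 m).
It also fails if it takes over 50 s, if anything falls off the work surface, if the arm or the gripper's body presses on something with over 40 N, if the wrist force passes 120 N, or if a joint passes its speed limit or range.

ROBOT

A 6-joint arm with a two-finger parallel gripper is mounted at the origin on the work surface. World frame = base frame: x ahead of the robot, y to its left, z up, the work surface at z = 0. Lengths are in m, angles in rad, forces in N, time in s.
With the tool pointing down it reaches from about 0.275 to 0.75 m from the base axis. Payload 10.2 kg.
Tool frame: the origin (TCP) lies on the centre line of the jaws, within the pads' length; the fingertips stand arm.nose_length ahead of it and the grasp point (between the pads) lies 3 mm ahead of it (arm.nose_length is the distance from the TCP to the fingertips, in m); z points along the fingers, y is the direction in which the jaws open and shut (so a half turn about z gives the same grasp; the last joint's range is limited). The gripper opens to 85 mm and grips with 20 to 120 N. Pads are 22 mm wide; open, the fingers measure 114 mm over their backs; the gripper's body (76 mm by 85 mm) begins 54 mm behind the grasp point. The pads swing forward as they close: fully open they stand 13 mm farther back than shut.
Start: joints at [0.93, 0.313, 1.498, -0, 1.331, -0.223], TCP at [0.213, 0.48, 0.253] pointing down, gripper open.
Joint ranges: [-2.94, 2.94], [-0.97, 2.17], [0.19, 2.56], [-1.23, 4.37], [0.02, 3.11], [-2.88, 2.88]. Speed limits (rad/s): [2.39, 2.39, 3.01, 3.14, 3.14, 3.14].

INTERFACE

Orientations are given as a unit quaternion [x, y, z, w].
In Python, from bench import arm gives the robot as it stands.
- The arm moves only by the shell command python3 -m jog 'ROWS' [FORCE]. ROWS is JSON, a list of rows, each an object with "hand": the finger opening in m, from 0 to 0.0854; "slide": the shift along the tool's x, y, z in m, a list of three; "angular": the turn, a rotation vector about the tool's x, y, z in degrees, a list of three. A call has 1 to 8 rows; each row is the pose to reach, as a shift and turn from the pose commanded when the call began, along the tool's axes at that moment; what a row does not reach only later rows make up. A row lasts 1/10 s, in which the tool goes at most 50 mm and 8.59 degrees, less where a joint would pass 70% of its speed; a pose out of reach is approached as far as the arm can. A call with a gripper value outside its range is refused whole. The fingers move at their own pace and stop on an object; FORCE is the grip in N (left out, the last holds). Time passes only in rows, so rows that repeat a pose let the fingers close. It gives the time, the measured TCP pose, the force and the opening at its end, in the units of the state.
- arm.read_state(): the state, without advancing time (a new reading comes with each control period).
- arm.camera(name): name is "scene" or "top" or "wrist"; returns the picture (420x560x3 uint8, red, green, blue); there is no depth.
- arm.camera_model(name): a dict with "intrinsics" (3x3 intrinsics, pixels), "rvec" (rotation vector, rad) and "tvec" (3), from world to camera coordinates, as OpenCV has them; the wrist camera has in their place "tool_from_camera" (4x4, takes a point from camera to tool coordinates, whose origin is the TCP and whose axes are the flange's). Camera axes: x right, y down, z forward; pixel columns grow to the right and rows downward; lengths in m; the calibration is good to about 2 mm. The wrist camera is an equidistant fisheye: a pixel r from the principal point sees the ray r / f radians off the axis. A picture is of the moment at which its call begins: read the wrist's pose just before it. camera_model takes no time and is no camera call.
- arm.hand_in(): hands the job in, once; it reports no verdict.
The state is a dict: "time_s": time; "joint_pos": joint angles; "qd": joint speeds; "joint_efforts": joint torques, N m; "ee_pos": TCP position; "eef_rot": TCP orientation; "contact_force": force on the tool from outside, world axes, zero at the start; "moment": the same for the moment, N m; "finger_gap": opening from 0.0 (shut) to 1.0 (fully open).
Only numpy, scipy, OpenCV 4.12 (cv2) and the standard library are available. Lean on these libraries where they do the work, as an engineer would, in place of code of your own. Each camera call takes 0.05 s, during which the arm holds its last target.

## Working session

There is one attempt and no reset: what is moved stays moved. The work goes in short steps, Python scripts to look and compute and a shell command to move; the robot and the scene stay as the last step left them, time stands still between calls to the robot, and variables do not carry over. Pictures are saved under pics/ and viewed, and the job is handed in when it is done.

```bash
ls; mkdir -p pics; python3 - <<'E'
from bench import arm
import cv2,json
s=arm.read_state();print(s)
print(arm.nose_length)
for n in("scene","top","wrist"):
    im=arm.camera(n);cv2.imwrite(f"pics/{n}0.png",im[:,:,::-1]);print(n,arm.camera_model(n))
E
```

```text
pics
{'time_s': 0.0, 'joint_pos': array([ 9.29605903e-01,  3.13467395e-01,  1.49843322e+00, -2.06719906e-05,
        1.33097263e+00, -2.23390865e-01]), 'qd': array([ 0.00075753, -0.0016921 ,  0.00090512,  0.00111287, -0.00020165,
        0.00290627]), 'joint_efforts': array([ 9.87504536e-04, -4.12264967e+01, -2.59743404e+01, -1.25649899e-04,
        4.10784371e-03,  2.81094538e-05]), 'ee_pos': array([0.21289399, 0.4796544 , 0.2527276 ]), 'eef_rot': array([ 2.07381273e-01,  9.78259985e-01, -5.85600072e-04, -2.59138129e-04]), 'contact_force': array([ 0.65042372, -0.31174301,  0.16219456]), 'moment': array([0.00560204, 0.02199386, 0.00012971]), 'finger_gap': 0.9985765916303755}
0.022
scene {'intrinsics': array([[485.32698583,   0.        , 287.56272964],
       [  0.        , 485.32698583, 199.87661987],
       [  0.        ,   0.        ,   1.        ]]), 'rvec': array([ 2.03551851,  0.63377528, -0.34705747]), 'tvec': array([-0.46207445, -0.07600357,  1.78981432])}
top {'intrinsics': array([[402.2250208 ,   0.        , 277.10767999],
       [  0.        , 402.2250208 , 209.54956004],
       [  0.        ,   0.        ,   1.        ]]), 'rvec': array([ 2.14200123, -2.08652005,  0.16709174]), 'tvec': array([0.00365939, 0.58599639, 1.21268515])}
wrist {'intrinsics': array([[325.1922621 ,   0.        , 273.72208381],
       [  0.        , 325.1922621 , 207.77323376],
       [  0.        ,   0.        ,   1.        ]]), 'tool_from_camera': array([[ 1.49300749e-03, -9.44548469e-01, -3.28368634e-01,
         8.46307737e-02],
       [ 9.99998627e-01,  1.64647358e-03, -1.89325815e-04,
         9.38904322e-04],
       [ 7.19477690e-04, -3.28367901e-01,  9.44549630e-01,
        -1.20782882e-01],
       [ 0.00000000e+00,  0.00000000e+00,  0.00000000e+00,
         1.00000000e+00]])}
```

View pics/scene0.png

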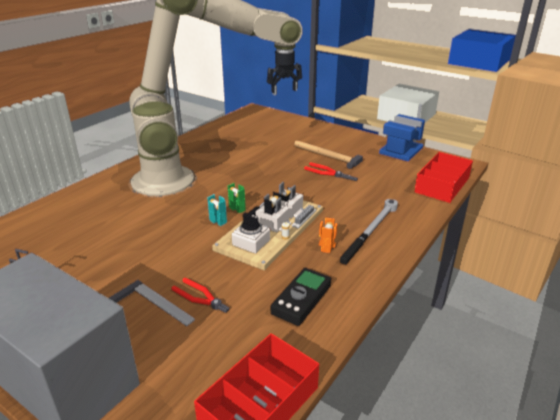

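View pics/top0.png

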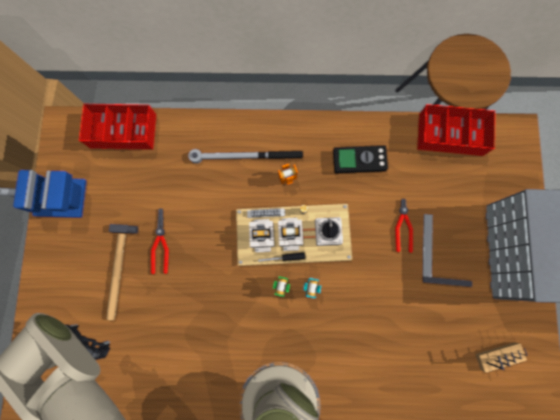

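View pics/wrist0.png

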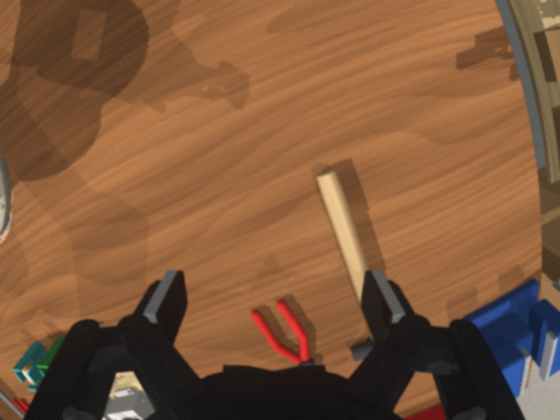

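```bash
cat > h.py <<'E'
from bench import arm
import cv2,numpy as np
from scipy.spatial.transform import Rotation as R
def ray(n,uv):
    m=arm.camera_model(n);K=m['intrinsics']
    Rm=cv2.Rodrigues(m['rvec'])[0];c=-Rm.T@m['tvec']
    return c,Rm.T@np.linalg.solve(K,[uv[0],uv[1],1])
def onz(n,uv,z):
    c,d=ray(n,uv);return c+d*(z-c[2])/d[2]
def wray(uv,s):
    m=arm.camera_model('wrist');K=m['intrinsics'];T=m['tool_from_camera']
    a=np.array([(uv[0]-K[0,2]),(uv[1]-K[1,2])])/K[0,0];t=np.hypot(*a)
    d=np.array([a[0]*np.sin(t)/t,a[1]*np.sin(t)/t,np.cos(t)])
    Rw=R.from_quat(s['eef_rot']).as_matrix()
    return s['ee_pos']+Rw@T[:3,3],Rw@T[:3,:3]@d
def wonz(uv,z,s):
    c,d=wray(uv,s);return c+d*(z-c[2])/d[2]
def wproj(p,s):
    m=arm.camera_model('wrist');K=m['intrinsics'];T=m['tool_from_camera']
    Rw=R.from_quat(s['eef_rot']).as_matrix()
    q=T[:3,:3].T@(Rw.T@(np.array(p)-s['ee_pos'])-T[:3,3]);t=np.arctan2(np.hypot(q[0],q[1]),q[2])
    return K[:2,2]+K[0,0]*t*q[:2]/np.hypot(q[0],q[1])
E
python3 - <<'E'
from h import *
im=cv2.imread('pics/top0.png')
cv2.imwrite('pics/top0c.png',cv2.resize(im[195:275,225:365],None,fx=5.6,fy=5.6,interpolation=cv2.INTER_CUBIC))
im=cv2.imread('pics/scene0.png')
cv2.imwrite('pics/sc0c.png',cv2.resize(im[170:270,200:350],None,fx=5.3,fy=5.3,interpolation=cv2.INTER_CUBIC))
for p in [(237,209),(349,205),(352,261),(239,265)]: print(onz('top',p,.018))
E
```

```text
[0.59096015 0.15031161 0.018     ]
[ 0.61285555 -0.21195205  0.018     ]
[ 0.43317908 -0.22063273  0.018     ]
[0.41095934 0.13558812 0.018     ]
```

View pics/top0c.png

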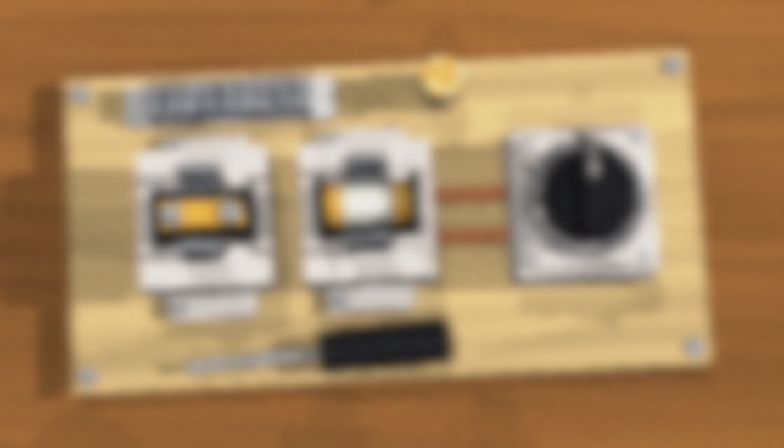

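View pics/sc0c.png

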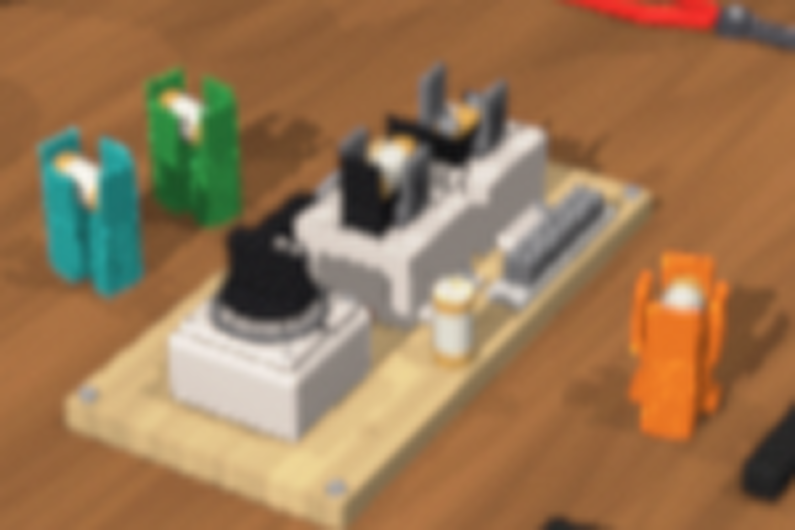

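```bash
python3 - <<'E'
from h import *
pc=np.array([(65,78),(688,50),(712,364),(76,394)])/5.6+[225,195]-0.5+0.09
W=np.array([onz('top',p,.018) for p in pc])
P=np.array([[.09,.18],[.09,-.18],[-.09,-.18],[-.09,.18]])
c=W[:,:2].mean(0);u=W[:,:2]-c
th=np.arctan2((P[:,0]*u[:,1]-P[:,1]*u[:,0]).sum(),(P*u).sum())
print(c,np.degrees(th));Rm=np.array([[np.cos(th),-np.sin(th)],[np.sin(th),np.cos(th)]])
print((u-P@Rm.T)*1000)
for y in(-.11,.01,.1): print(c+Rm@[0,y])
s=arm.read_state();Rw=R.from_quat(s['eef_rot'])
k=c+Rm@[0,-.08]
print(k,Rw.inv().apply(np.r_[k,.30]-s['ee_pos']))
E
```

```text
[ 0.51468416 -0.03388302] 4.165290385850673
[[ 1.11414643  0.82061969]
 [ 0.10146107 -0.09828804]
 [-0.4204333   0.12671941]
 [-0.7951742  -0.84905106]]
[ 0.5226739  -0.14359247]
[ 0.51395782 -0.02390944]
[0.50742076 0.06585284]
[ 0.52049488 -0.11367172] [-0.52187604 -0.4175792  -0.04684383]
```

```bash
python3 -m jog '[{"hand":0.0854,"slide":[-0.03,-0.02,-0.01],"angular":[0,0,8]},{"hand":0.0854,"slide":[-0.06,-0.05,-0.02],"angular":[0,0,16]},{"hand":0.0854,"slide":[-0.09,-0.08,-0.03],"angular":[0,0,24]},{"hand":0.0854,"slide":[-0.12,-0.1,-0.04],"angular":[0,0,32]},{"hand":0.0854,"slide":[-0.15,-0.12,-0.047],"angular":[0,0,40]},{"hand":0.0854,"slide":[-0.18,-0.145,-0.047],"angular":[0,0,48]},{"hand":0.0854,"slide":[-0.21,-0.17,-0.047],"angular":[0,0,56]},{"hand":0.0854,"slide":[-0.24,-0.19,-0.047],"angular":[0,0,64]}]'
cat > to.py <<'E'
import sys
from h import *
x,y,z,a=map(float,sys.argv[1:5])  # a: world angle of tool y deg
s=arm.read_state();Rw=R.from_quat(s['eef_rot'])
yy=Rw.apply([0,1,0]);cur=np.degrees(np.arctan2(yy[1],yy[0]))
print('pos',s['ee_pos'].round(4),'ang',cur.round(2),'tilt',Rw.apply([0,0,1]).round(4),'q6',s['joint_pos'][5].round(3),'F',s['contact_force'].round(1),'gap',round(s['finger_gap']*.0854,4),'t',round(s['time_s'],2))
print('slide',Rw.inv().apply(np.r_[x,y,z]-s['ee_pos']).round(4),'turn z',round(-((a-cur+180)%360-180),2))
a=np.radians(a);tx=np.array([-0-(-1)*0,0,0])
yv=np.array([np.cos(a),np.sin(a),0]);zv=np.array([0,0,-1.]);M=np.c_[np.cross(yv,zv),yv,zv]
print('rotvec',np.degrees((Rw.inv()*R.from_matrix(M)).as_rotvec()).round(2))
E
python3 to.py .52 -.114 .3 -85.83
```

```text
time_s: 0.95
ee_pos: [0.3556, 0.2072, 0.3003]
eef_rot: [0.696, 0.718, -0.0, 0.0]
contact_force: [1.2, 0.7, -0.3]
finger_gap: 0.995
pos [0.3556 0.2072 0.3003] ang 1.72 tilt [ 1.e-04 -1.e-04 -1.e+00] q6 0.211 F [ 1.2  0.7 -0.3] gap 0.085 t 0.95
slide [-0.326   0.1547  0.0004] turn z 87.55
rotvec [ 0.    0.   87.55]
```

```bash
python3 -m jog '[{"hand":0.0854,"slide":[-0.04,0.02,0],"angular":[0,0,8.5]},{"hand":0.0854,"slide":[-0.08,0.04,0],"angular":[0,0,17]},{"hand":0.0854,"slide":[-0.12,0.06,0],"angular":[0,0,25.5]},{"hand":0.0854,"slide":[-0.16,0.08,0],"angular":[0,0,34]},{"hand":0.0854,"slide":[-0.2,0.1,0],"angular":[0,0,42.5]},{"hand":0.0854,"slide":[-0.25,0.12,0],"angular":[0,0,51]},{"hand":0.0854,"slide":[-0.29,0.14,0],"angular":[0,0,59.5]},{"hand":0.0854,"slide":[-0.326,0.155,0],"angular":[0,0,68]}]'
python3 -m jog '[{"hand":0.0854,"slide":[0,0,0],"angular":[0,0,8.5]},{"hand":0.0854,"slide":[0,0,0],"angular":[0,0,17]},{"hand":0.0854,"slide":[0,0,0],"angular":[0,0,19.5]},{"hand":0.0854,"slide":[0,0,0],"angular":[0,0,19.5]}]'
python3 - <<'E'
from h import *
import pickle
s=arm.read_state();im=arm.camera('wrist');pickle.dump(s,open('s1.pkl','wb'))
cv2.imwrite('pics/w1.png',im[:,:,::-1])
E
python3 to.py .52 -.114 .3 -85.83
```

```text
time_s: 1.75
ee_pos: [0.5226, -0.1139, 0.2998]
eef_rot: [0.979, 0.205, -0.0, -0.0]
contact_force: [0.4, 0.1, -0.7]
finger_gap: 1.002
time_s: 2.15
ee_pos: [0.5219, -0.1115, 0.3]
eef_rot: [0.999, 0.04, -0.0, -0.0]
contact_force: [1.2, 0.1, -0.4]
finger_gap: 1.002
pos [ 0.5219 -0.1114  0.3001] ang -85.37 tilt [-4.e-04  2.e-04 -1.e+00] q6 1.06 F [ 0.4  0.2 -0.2] gap 0.0854 t 2.2
slide [-0.0021  0.0024  0.0001] turn z 0.46
rotvec [-0.01  0.02  0.46]
```

View pics/w1.png

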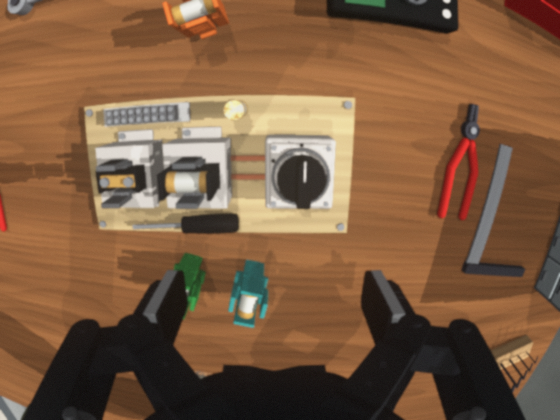

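```bash
python3 - <<'E'
from h import *
im=cv2.imread('pics/w1.png')
cv2.imwrite('pics/w1c.png',cv2.resize(im[85:245,75:365],None,fx=2.75,fy=2.75,interpolation=cv2.INTER_CUBIC))
E
```

```text
(no output)
```

View pics/w1c.png

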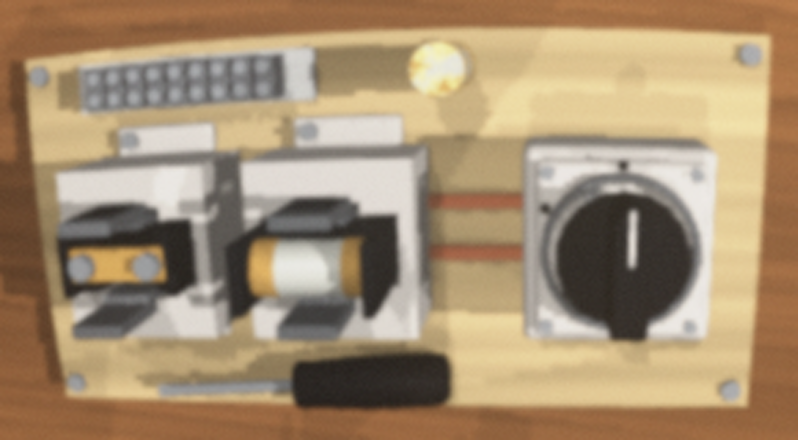

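The fuse carrier has a round white cartridge with brass caps and shrouds, and sits at crop (305,265) in block_a next to the isolator. The item at (113,265) has a flat bar and two bolts, so it is the neutral link. The green, turquoise and orange lookalikes stand off the panel. The knob is at (625,250), with its bar along panel x.

```bash
python3 - <<'E'
from h import *
import pickle
s=pickle.load(open('s1.pkl','rb'))
f=lambda p:np.array(p)/2.75+[75,85]-.3
P=np.array([[.09,.18],[.09,-.18],[-.09,-.18],[-.09,.18]])
W=np.array([wonz(f(p),.018,s)[:2] for p in [(27,62),(770,34),(747,406),(67,397)]])
c=W.mean(0);u=W-c
th=np.arctan2((P[:,0]*u[:,1]-P[:,1]*u[:,0]).sum(),(P*u).sum())
Rm=np.array([[np.cos(th),-np.sin(th)],[np.sin(th),np.cos(th)]])
print(c,np.degrees(th));print((u-P@Rm.T)*1000)
for y in(-.11,.01,.1): print(c+Rm@[0,y])
# white mark ends on bar top z=.115 ; box corners z=.068
for p in [(634,212),(632,267)]: print('mark',wonz(f(p),.115,s))
bx=np.array([wonz(f(p),.068,s) for p in [(525,145),(716,150),(708,340),(525,337)]]);print(bx,bx.mean(0))
# paddles tops: outer edges; z = 93+? 
E
```

```text
[ 0.51566874 -0.03126371] 4.380877325274888
[[-0.41041213 -0.78299756]
 [ 0.66794033  0.1604171 ]
 [-0.34991689 -0.1195423 ]
 [ 0.09238869  0.74212277]]
[ 0.52407123 -0.14094232]
[ 0.51490488 -0.02129292]
[0.50803012 0.06844412]
mark [ 0.54963868 -0.13901032  0.115     ]
mark [ 0.52982323 -0.14040081  0.115     ]
[[ 0.56414991 -0.09871953  0.068     ]
 [ 0.56917456 -0.17469102  0.068     ]
 [ 0.48911111 -0.18175505  0.068     ]
 [ 0.48421681 -0.10466431  0.068     ]] [ 0.5266631  -0.13995748  0.068     ]
```

```bash
python3 to.py .524 -.1415 .16 -85.7
```

```text
pos [ 0.5219 -0.1114  0.3001] ang -85.37 tilt [-4.e-04  2.e-04 -1.e+00] q6 1.06 F [ 0.4  0.2 -0.2] gap 0.0854 t 2.2
slide [-0.0003  0.0302  0.1401] turn z 0.33
rotvec [-0.01  0.02  0.33]
```

```bash
python3 -m jog '[{"hand":0.05,"slide":[0,0.03,0.03],"angular":[0,0,0.3]},{"hand":0.05,"slide":[0,0.03,0.065],"angular":[0,0,0.3]},{"hand":0.05,"slide":[0,0.03,0.1],"angular":[0,0,0.3]},{"hand":0.05,"slide":[0,0.03,0.13],"angular":[0,0,0.3]},{"hand":0.05,"slide":[0,0.03,0.14],"angular":[0,0,0.3]},{"hand":0.05,"slide":[0,0.03,0.14],"angular":[0,0,0.3]},{"hand":0.05,"slide":[0,0.03,0.14],"angular":[0,0,0.3]}]'
python3 - <<'E'
from h import *
import pickle
s=arm.read_state();im=arm.camera('wrist');pickle.dump(s,open('s2.pkl','wb'))
for p in [(.524,-.1415,.115)]: print(wproj(p,s))
a=np.radians(4.3);d=np.array([np.cos(a),np.sin(a),0])*.022
b=np.array([.524,-.1415,.115]);im=im[:,:,::-1].copy()
for q in (b,b+d,b-d): cv2.circle(im,tuple(int(round(v)) for v in wproj(q,s)),2,(0,0,255),-1)
cv2.imwrite('pics/w2.png',im)
E
python3 to.py .524 -.1415 .109 -85.7
```

```text
time_s: 2.9
ee_pos: [0.525, -0.1416, 0.1618]
eef_rot: [0.999, 0.037, 0.001, 0.001]
contact_force: [0.0, 0.7, 0.8]
finger_gap: 0.582
[274.2354616  253.79593048]
pos [ 0.525  -0.1416  0.162 ] ang -85.71 tilt [ 0.0026 -0.0014 -1.    ] q6 1.017 F [ 0.5  0.2 -0.8] gap 0.0498 t 2.95
slide [-0.0012 -0.0003  0.053 ] turn z -0.01
rotvec [ 0.09 -0.14 -0.01]
```

View pics/w2.png

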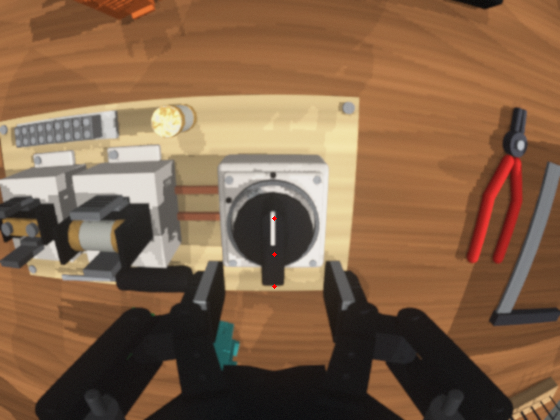

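```bash
python3 -m jog '[{"hand":0.05,"slide":[0,0,0.025],"angular":[0,0,0]},{"hand":0.05,"slide":[0,0,0.05],"angular":[0,0,0]},{"hand":0.05,"slide":[0,0,0.051],"angular":[0,0,0]},{"hand":0.05,"slide":[0,0,0.051],"angular":[0,0,0]},{"hand":0.0,"slide":[0,0,0.051],"angular":[0,0,0]},{"hand":0.0,"slide":[0,0,0.051],"angular":[0,0,0]},{"hand":0.0,"slide":[0,0,0.051],"angular":[0,0,0]},{"hand":0.0,"slide":[0,0,0.051],"angular":[0,0,0]}]' 40
python3 to.py .524 -.1415 .109 -85.7
```

```text
time_s: 3.75
ee_pos: [0.5247, -0.141, 0.1101]
eef_rot: [0.999, 0.037, 0.001, 0.0]
contact_force: [-0.1, 4.1, 3.4]
finger_gap: 0.156
pos [ 0.5247 -0.141   0.1101] ang -85.74 tilt [ 1.4e-03  1.0e-04 -1.0e+00] q6 1.017 F [-0.1  4.1  3.4] gap 0.0133 t 3.75
slide [-0.0008  0.0004  0.0011] turn z -0.04
rotvec [ 0.   -0.08 -0.04]
```

```bash
python3 -m jog '[{"hand":0.0,"slide":[0,0,0.003],"angular":[0,0,0]},{"hand":0.0,"slide":[0,0,0.006],"angular":[0,0,0]},{"hand":0.0,"slide":[0,0,0.009],"angular":[0,0,0]},{"hand":0.0,"slide":[0,0,0.01],"angular":[0,0,0]},{"hand":0.0,"slide":[0,0,0.01],"angular":[0,0,0]}]'
```

```text
time_s: 4.25
ee_pos: [0.5249, -0.1411, 0.1025]
eef_rot: [0.999, 0.037, 0.001, 0.0]
contact_force: [-9.0, 9.3, 30.5]
finger_gap: 0.157
```

```bash
python3 -m jog '[{"hand":0.0,"slide":[0,0,0],"angular":[0,0,-6]},{"hand":0.0,"slide":[0,0,0],"angular":[0,0,-14]},{"hand":0.0,"slide":[0,0,0],"angular":[0,0,-22]},{"hand":0.0,"slide":[0,0,0],"angular":[0,0,-30]}]'
python3 to.py .524 -.1415 .109 -25.7
```

```text
time_s: 4.65
ee_pos: [0.5247, -0.1406, 0.1025]
eef_rot: [0.955, 0.297, 0.001, 0.0]
contact_force: [-10.8, 11.3, 32.0]
finger_gap: 0.157
pos [ 0.5247 -0.1406  0.1025] ang -55.39 tilt [ 1.7e-03  2.0e-04 -1.0e+00] q6 0.488 F [-10.8  11.3  32. ] gap 0.0134 t 4.65
slide [-0.0011  0.0003 -0.0065] turn z -29.69
rotvec [  0.07  -0.08 -29.69]
```

```bash
python3 -m jog '[{"hand":0.0,"slide":[0,0,0],"angular":[0,0,-8]},{"hand":0.0,"slide":[0,0,0],"angular":[0,0,-16]},{"hand":0.0,"slide":[0,0,0],"angular":[0,0,-24]},{"hand":0.0,"slide":[0,0,0],"angular":[0,0,-29]},{"hand":0.0,"slide":[0,0,0],"angular":[0,0,-30.5]},{"hand":0.0,"slide":[0,0,0],"angular":[0,0,-30.5]}]'
python3 to.py .524 -.1415 .109 -25.7
python3 - <<'E'
from h import *
print(arm.read_state()['moment'])
cv2.imwrite('pics/w3.png',arm.camera('wrist')[:,:,::-1])
E
```

```text
time_s: 5.25
ee_pos: [0.5244, -0.1403, 0.1024]
eef_rot: [0.844, 0.536, 0.001, -0.0]
contact_force: [-12.0, 12.3, 34.2]
finger_gap: 0.151
pos [ 0.5244 -0.1403  0.1024] ang -25.22 tilt [ 9.0e-04  1.2e-03 -1.0e+00] q6 -0.039 F [-12.   12.3  34.2] gap 0.0129 t 5.25
slide [-0.0013  0.0001 -0.0066] turn z 0.48
rotvec [ 0.01 -0.08  0.48]
[ 2.15370552  1.96476856 -0.39412122]
```

View pics/w3.png

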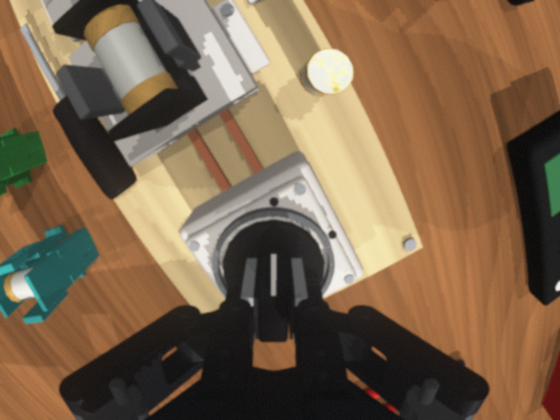

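```bash
python3 -m jog '[{"hand":0.0,"slide":[0,0,-0.005],"angular":[0,0,0]},{"hand":0.0,"slide":[0,0,-0.01],"angular":[0,0,0]},{"hand":0.0,"slide":[0,0,-0.01],"angular":[0,0,0]},{"hand":0.05,"slide":[0,0,-0.01],"angular":[0,0,0]},{"hand":0.05,"slide":[0,0,-0.01],"angular":[0,0,0]},{"hand":0.05,"slide":[0,0,-0.02],"angular":[0,0,0]},{"hand":0.05,"slide":[0,0,-0.05],"angular":[0,0,0]},{"hand":0.05,"slide":[0,0,-0.09],"angular":[0,0,0]}]'
python3 - <<'E'
from h import *
import pickle
s=arm.read_state();im=arm.camera('wrist');pickle.dump(s,open('s4.pkl','wb'))
cv2.imwrite('pics/w4.png',im[:,:,::-1])
E
python3 to.py .515 -.0215 .19 4.3
```

```text
time_s: 6.1
ee_pos: [0.5236, -0.1413, 0.1896]
eef_rot: [0.845, 0.535, -0.001, -0.001]
contact_force: [0.3, 0.4, 0.6]
finger_gap: 0.588
pos [ 0.5262 -0.1424  0.1974] ang -25.23 tilt [ 0.0083 -0.0047 -1.    ] q6 -0.039 F [ 1.9 -1.7  7.6] gap 0.05 t 6.15
slide [ 0.1046 -0.0617  0.0067] turn z -29.53
rotvec [  0.52   0.18 -29.53]
```

View pics/w4.png

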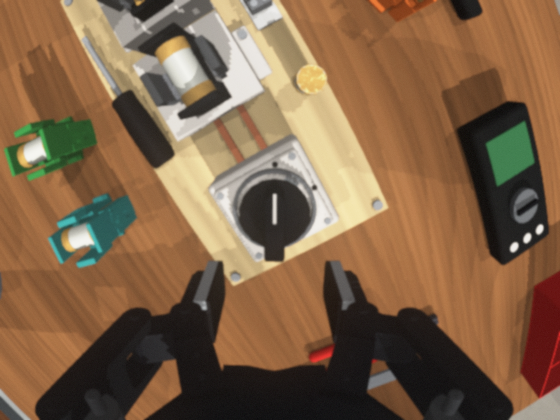

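```bash
python3 -m jog '[{"hand":0.075,"slide":[0.02,-0.01,0],"angular":[0,0,-6]},{"hand":0.075,"slide":[0.045,-0.025,0],"angular":[0,0,-14]},{"hand":0.075,"slide":[0.07,-0.04,0],"angular":[0,0,-22]},{"hand":0.075,"slide":[0.095,-0.055,0],"angular":[0,0,-28]},{"hand":0.075,"slide":[0.1046,-0.0617,0],"angular":[0,0,-29.5]},{"hand":0.075,"slide":[0.1046,-0.0617,0],"angular":[0,0,-29.5]},{"hand":0.075,"slide":[0.1046,-0.0617,0],"angular":[0,0,-29.5]}]'
python3 - <<'E'
from h import *
import pickle
s=arm.read_state();im=arm.camera('wrist')[:,:,::-1].copy();pickle.dump(s,open('s5.pkl','wb'))
cv2.imwrite('pics/w5raw.png',im)
a=np.radians(4.35);x=np.array([np.cos(a),np.sin(a),0]);y=np.array([-np.sin(a),np.cos(a),0])
b=np.array([.515,-.0215,.112])
for q in (b+.024*x,b-.024*x,b+.012*y,b-.012*y): cv2.circle(im,tuple(int(round(v)) for v in wproj(q,s)),2,(0,0,255),-1)
cv2.imwrite('pics/w5.png',im)
im=arm.camera('scene')[:,:,::-1]
cv2.imwrite('pics/sc5c.png',cv2.resize(im[170:270,200:350],None,fx=5.3,fy=5.3,interpolation=cv2.INTER_CUBIC))
E
python3 to.py .515 -.0215 .19 4.3
```

```text
time_s: 6.85
ee_pos: [0.5134, -0.0212, 0.1896]
eef_rot: [0.681, 0.732, -0.0, 0.0]
contact_force: [0.4, -0.6, 0.1]
finger_gap: 0.877
pos [ 0.5133 -0.0215  0.1894] ang 4.13 tilt [ 2.e-04 -3.e-04 -1.e+00] q6 -0.342 F [ 0.2  1.1 -0.4] gap 0.075 t 6.95
slide [-0.0001  0.0017 -0.0006] turn z -0.17
rotvec [ 0.01  0.02 -0.17]
```

View pics/w5.png

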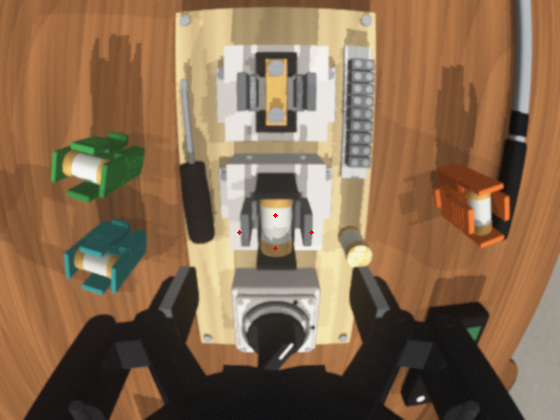

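View pics/sc5c.png

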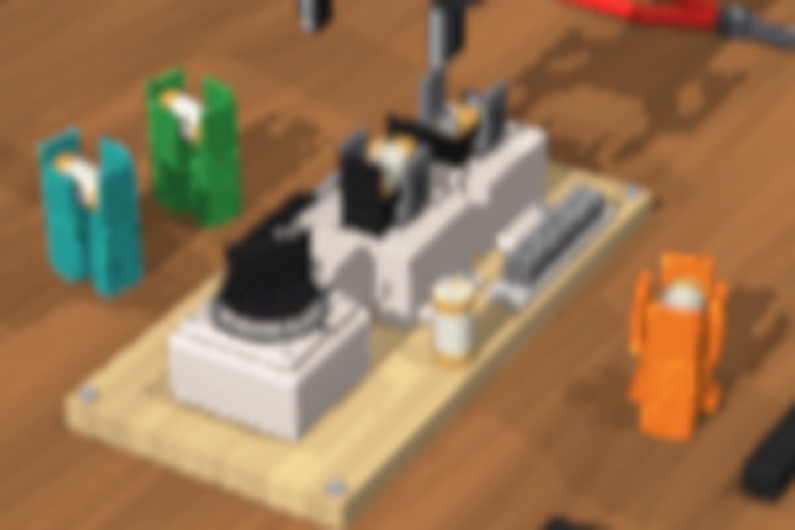

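```bash
python3 - <<'E'
from h import *
im=cv2.imread('pics/w5.png')
cv2.imwrite('pics/w5c.png',cv2.resize(im[150:280,200:350],None,fx=4.6,fy=4.6,interpolation=cv2.INTER_CUBIC))
E
```

```text
(no output)
```

View pics/w5c.png

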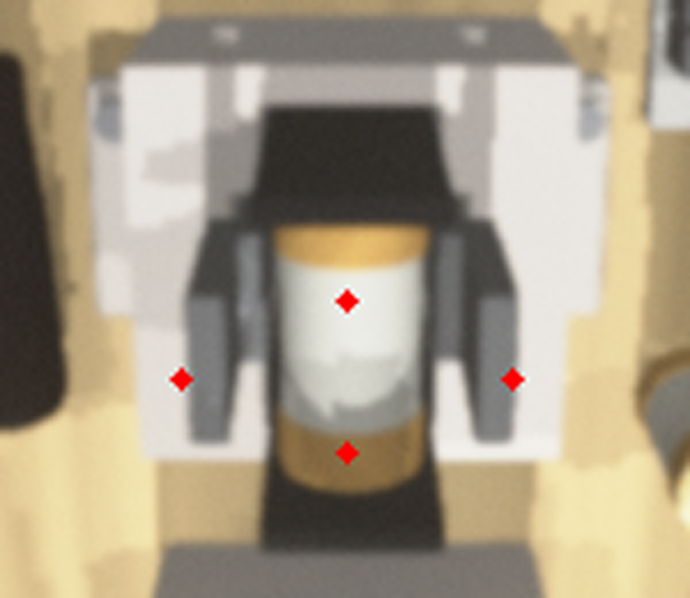

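```bash
python3 to.py .516 -.020 .095 4.35; python3 -m jog '[{"hand":0.075,"slide":[-0.0015,0.003,0.03],"angular":[0,0,-0.2]},{"hand":0.075,"slide":[-0.0015,0.003,0.06],"angular":[0,0,-0.2]},{"hand":0.075,"slide":[-0.0015,0.003,0.08],"angular":[0,0,-0.2]},{"hand":0.075,"slide":[-0.0015,0.003,0.09],"angular":[0,0,-0.2]},{"hand":0.075,"slide":[-0.0015,0.003,0.094],"angular":[0,0,-0.2]},{"hand":0.075,"slide":[-0.0015,0.003,0.094],"angular":[0,0,-0.2]},{"hand":0.075,"slide":[-0.0015,0.003,0.094],"angular":[0,0,-0.2]}]';python3 to.py .516 -.020 .095 4.35
python3 - <<'E'
from h import *
im=arm.camera('wrist')[:,:,::-1].copy()
cv2.imwrite('pics/w6.png',im)
E
```

```text
pos [ 0.5133 -0.0215  0.1894] ang 4.13 tilt [ 2.e-04 -3.e-04 -1.e+00] q6 -0.342 F [ 0.2  1.1 -0.4] gap 0.075 t 6.95
slide [0.0013 0.0028 0.0944] turn z -0.22
rotvec [ 0.01  0.02 -0.22]
time_s: 7.65
ee_pos: [0.5167, -0.0219, 0.0962]
eef_rot: [0.679, 0.734, 0.0, 0.001]
contact_force: [-0.1, 0.1, -0.2]
finger_gap: 0.874
pos [ 0.5167 -0.0219  0.0962] ang 4.44 tilt [ 1.6e-03 -5.0e-04 -1.0e+00] q6 -0.347 F [-0.1  0.1 -0.2] gap 0.0747 t 7.65
slide [ 0.002  -0.0006  0.0012] turn z 0.09
rotvec [0.09 0.03 0.09]
```

View pics/w6.png

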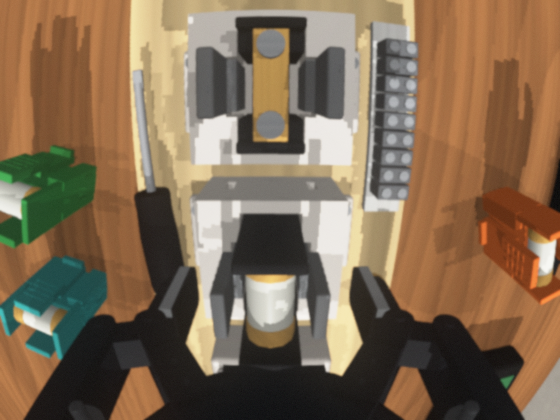

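```bash
python3 -m jog '[{"hand":0.06,"slide":[0.002,-0.0005,0.001],"angular":[0,0,0]},{"hand":0.06,"slide":[0.002,-0.0005,0.001],"angular":[0,0,0]},{"hand":0.03,"slide":[0.002,-0.0005,0.001],"angular":[0,0,0]},{"hand":0.03,"slide":[0.002,-0.0005,0.001],"angular":[0,0,0]},{"hand":0.03,"slide":[0.002,-0.0005,0.001],"angular":[0,0,0]},{"hand":0.03,"slide":[0.002,-0.0005,0.001],"angular":[0,0,0]},{"hand":0.03,"slide":[0.002,-0.0005,0.001],"angular":[0,0,0]},{"hand":0.03,"slide":[0.002,-0.0005,0.001],"angular":[0,0,0]}]' 40;python3 to.py .516 -.020 .095 4.35
python3 - <<'E'
from h import *
im=arm.camera('wrist')[:,:,::-1].copy()
cv2.imwrite('pics/w7.png',im)
E
```

```text
time_s: 8.5
ee_pos: [0.5155, -0.0197, 0.0955]
eef_rot: [0.679, 0.734, -0.0, 0.0]
contact_force: [-6.7, 0.9, 14.4]
finger_gap: 0.386
pos [ 0.5155 -0.0197  0.0955] ang 4.47 tilt [-0.e+00 -3.e-04 -1.e+00] q6 -0.343 F [-6.7  0.9 14.4] gap 0.033 t 8.5
slide [-0.0003  0.0005  0.0005] turn z 0.12
rotvec [-0.    0.02  0.12]
```

View pics/w7.png

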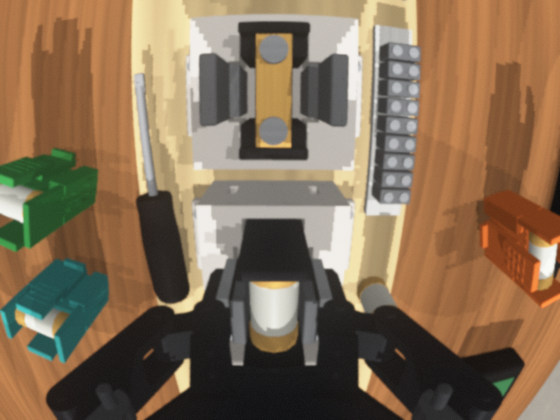

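```bash
python3 -m jog '[{"hand":0.03,"slide":[0,0,-0.003],"angular":[0,0,0]},{"hand":0.03,"slide":[0,0,-0.006],"angular":[0,0,0]},{"hand":0.03,"slide":[0,0,-0.011],"angular":[0,0,0]},{"hand":0.03,"slide":[0,0,-0.016],"angular":[0,0,0]},{"hand":0.03,"slide":[0,0,-0.02],"angular":[0,0,0]}]';python3 to.py .516 -.020 .18 4.35
python3 - <<'E'
from h import *
cv2.imwrite('pics/w8.png',arm.camera('wrist')[:,:,::-1])
im=arm.camera('scene')[:,:,::-1]
cv2.imwrite('pics/sc8c.png',cv2.resize(im[170:270,200:350],None,fx=5.3,fy=5.3,interpolation=cv2.INTER_CUBIC))
E
```

```text
time_s: 9.05
ee_pos: [0.5156, -0.0197, 0.1147]
eef_rot: [0.679, 0.734, 0.0, 0.0]
contact_force: [-0.8, 0.1, -2.9]
finger_gap: 0.378
pos [ 0.5156 -0.0197  0.1147] ang 4.46 tilt [ 2.e-04 -0.e+00 -1.e+00] q6 -0.343 F [-0.8  0.1 -2.9] gap 0.0323 t 9.05
slide [-0.0003  0.0004 -0.0653] turn z 0.11
rotvec [0.01 0.   0.11]
```

View pics/sc8c.png

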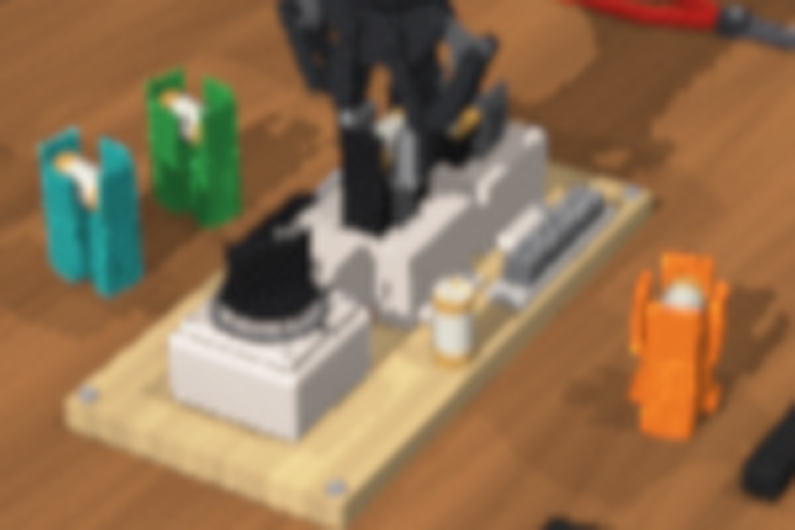

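View pics/w8.png

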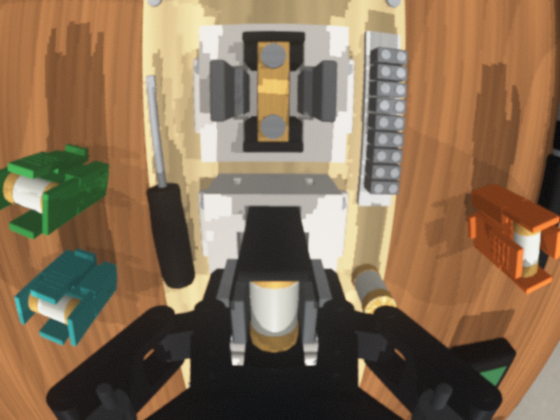

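```bash
python3 -m jog '[{"hand":0.03,"slide":[0,0,-0.015],"angular":[0,0,0]},{"hand":0.03,"slide":[0,0,-0.03],"angular":[0,0,0]},{"hand":0.03,"slide":[0,0,-0.045],"angular":[0,0,0]},{"hand":0.03,"slide":[0,0,-0.06],"angular":[0,0,0]},{"hand":0.03,"slide":[0,0,-0.075],"angular":[0,0,0]},{"hand":0.03,"slide":[0,0,-0.09],"angular":[0,0,0]},{"hand":0.03,"slide":[0,0,-0.1],"angular":[0,0,0]},{"hand":0.03,"slide":[0,0,-0.105],"angular":[0,0,0]}]'
python3 -m jog '[{"hand":0.03,"slide":[0,0,0],"angular":[0,0,0]},{"hand":0.03,"slide":[0,0,0],"angular":[0,0,0]},{"hand":0.03,"slide":[0,0,0],"angular":[0,0,0]},{"hand":0.03,"slide":[0,0,0],"angular":[0,0,0]},{"hand":0.03,"slide":[0,0,0],"angular":[0,0,0]}]'
python3 to.py .516 -.020 .18 4.35
python3 - <<'E'
from h import *
cv2.imwrite('pics/w9.png',arm.camera('wrist')[:,:,::-1])
im=arm.camera('scene')[:,:,::-1]
cv2.imwrite('pics/sc9c.png',cv2.resize(im[150:270,200:350],None,fx=5,fy=5,interpolation=cv2.INTER_CUBIC))
E
```

```text
time_s: 9.95
ee_pos: [0.5157, -0.0198, 0.22]
eef_rot: [0.679, 0.734, 0.0, 0.0]
contact_force: [-0.4, -0.8, -2.8]
finger_gap: 0.379
time_s: 10.45
ee_pos: [0.5155, -0.0197, 0.219]
eef_rot: [0.679, 0.734, -0.0, -0.0]
contact_force: [-0.8, -0.1, -2.2]
finger_gap: 0.38
pos [ 0.5155 -0.0197  0.219 ] ang 4.46 tilt [-6.e-04  1.e-04 -1.e+00] q6 -0.343 F [-0.8 -0.1 -2.2] gap 0.0325 t 10.45
slide [-0.0004  0.0005  0.039 ] turn z 0.11
rotvec [-0.03 -0.01  0.11]
```

View pics/sc9c.png

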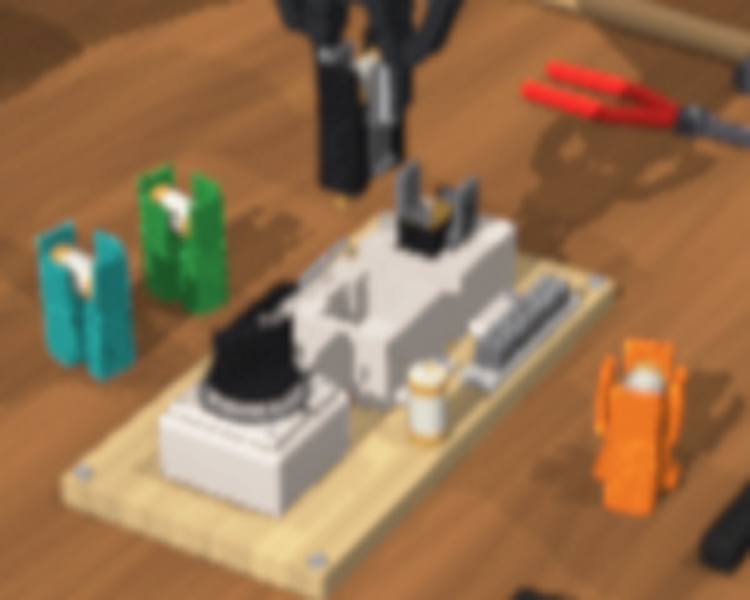

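View pics/w9.png

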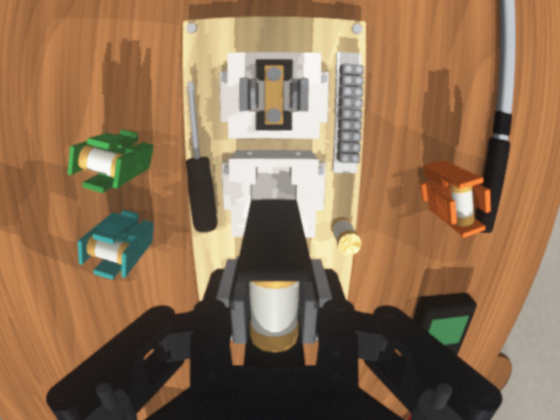

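The carrier is out, upright and steady in the fingers. The link is still seated, the knob is up and off, and the bystanders are in place.

```bash
python3 -c "
from bench import arm
print(arm.hand_in())"
```

```text
the job is handed in; nothing more can be done
None
```

I switched the isolator off, drew the fuse carrier out of its block, and handed the job in at about 10.5 s with the carrier held up.

- **Isolator:** I gripped the knob's bar, pressed it down about 7.6 mm (about 30 N on the wrist), turned it anticlockwise to the stop and let it spring up. Afterwards the wrist image put the bar at about 60°. In the scene image the knob stood at its original height.
- **Fuse carrier:** I took the one in block_a, identified by its round white cartridge. I pinched both catches at 40 N and lifted straight up about 12.4 cm, which puts the blades roughly 8 cm over the rim. In the last pictures it was upright and still in the fingers, with the wrist reading its weight (about -2.2 N).
- **Everything else:** In the last pictures the neutral link was still seated, and the screwdriver, spare cartridge and other tools in view had not moved.

**Open points:** The finger opening while pinching read about 32.5 mm, against the 36 mm expected for fully pinched catches. I took that as pad flex with both catches fully in, but could not measure each catch separately. The two cameras disagreed by up to 3 mm on positions, and I used the wrist view.

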